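# Start and close the bayonet cap of an ink canister

## Task

Of the two metal canisters bolted to the bench, one is closed and the other has its cap only resting on top of the neck, standing proud. On that one, turn the cap backward (anticlockwise seen from above) until its cross pins drop into the notches of the neck, then turn it forward (clockwise) in the slots to the stop so that it is locked, and let go. Leave the closed canister alone.

Things in the scene. Friction and masses are not known exactly. Their poses are not given: they have to be found in the camera images.
- canister: The canister to close: grey metal, fixed, 90 mm wide, foot 112 mm, neck 62 mm outside, 51 mm bore, rim 113 mm above the bench. Origin: centre of its underside, on the neck's axis; z up. The neck has two bayonet slots half a turn apart, each an open notch (see notch) and from it a slot running clockwise under a 6 mm roof. Cap bar along this x axis (either way round) = closed; hard stop 6 degrees further.
- notch (a point): The middle of one notch at the rim, 28 mm from the neck's axis, 113 mm above the bench, 67.5 degrees anticlockwise from the canister's x axis as seen from above; the other notch is opposite. A cast ridge on the shoulder marks each. A cross pin falls in freely up to 11 degrees either side of this direction.
- cap_grip (a point): Grip point of the loose cap (0.2 kg): mid length and thickness of its black upright bar (54 mm along its x, 14 thick, 34 high), 10 mm below the bar's top, 24 mm above the 60 mm steel disc it stands on. A plug under the disc hangs in the bore, 1.5 mm play all round. 163 mm above the bench at the start, 146 when dropped, and level to the stop. z up.
- cap_pin (a point): A point on one of the cap's two 8 mm steel cross pins, in line with the bar: 34 mm from the cap's axis towards its +x, 46 mm below the grip point; pins end at 38 mm. At the start they rest on the rim, this one 35 to 68 degrees clockwise of the listed notch. The cap turns freely; clamped in a gripper it does not fall by itself but must be lowered; loosely straddled it drops.
- closed_canister: The second canister, same make and size, fixed, its cap already locked (bar top 156 mm above the bench, 17 mm lower than on the open one). To be left alone. Origin: centre of its underside; z up.
There are look-alikes about, which are no part of the job. What is shaped like the part that bears cap_grip but pink or turquoise is not meant.

How it is judged:
On the way:
1. the cap has dropped into the notches (z of cap_grip in the frame of canister below 0.152 m and angle between the x axis of cap_grip and the x axis of canister, either way round above 0.85 rad and horizontal distance between cap_grip and canister below 0.01 m), for 0.05 s.
At the end, for the whole second after the job is handed in: The cap is down in the neck (grip point under 152 mm above the bench, within 10 mm of the canister's axis, upright within 10 degrees) and turned forward so that its pins are within 15 degrees of the closed direction (z of cap_grip in the frame of canister below 0.152 m and angle between the x axis of cap_grip and the x axis of canister, either way round below 0.26 rad and horizontal distance between cap_grip and canister below 0.01 m and angle between cap_grip's own z axis and vertical below 0.17 rad); the robot touches nothing.
It fails at once if the cap was turned forward, past the closed direction, on top of the rim (y of cap_pin in the frame of canister below -0.02 m and horizontal distance between cap_grip and canister below 0.015 m).
It fails at once if the closed canister was pushed (contact force between the arm and closed_canister above 8 N).
It fails at once if the closed canister was pushed by the fingers (contact force between the fingers and closed_canister above 8 N).
It also fails if it takes over 35 s, if anything falls off the work surface, if the arm or the gripper's body presses on something with over 40 N, if the wrist force passes 120 N, or if a joint passes its speed limit or range.

## Robot

A 7-joint arm with a two-finger parallel gripper is mounted at the origin on a cart in front of the work surface, level with it; the furniture and walls round the work are solid. World frame = base frame: x ahead of the robot, y to its left, z up, the work surface at z = 0. Lengths are in m, angles in rad, forces in N, time in s.
With the tool pointing down it reaches from about 0.425 to 0.975 m from the base axis. Payload 16.7 kg.
Tool frame: the origin (TCP) lies between the finger pads; the fingertips stand 17 mm ahead of it and the grasp point (between the pads) lies 2 mm behind it (tips_ahead is the distance from the TCP to the fingertips, in m); z points along the fingers, y is the direction in which the jaws open and shut (so a half turn about z gives the same grasp; the last joint's range is limited). The gripper opens to 85 mm and grips with 20 to 120 N. Pads are 22 mm wide; open, the fingers measure 114 mm over their backs; the gripper's body (76 mm by 85 mm) begins 54 mm behind the grasp point. The pads swing forward as they close: fully open they stand 13 mm farther back than shut.
Start: joints at [-0.149, 0.426, 0.074, 1.606, -0.034, 1.111, -0.067], TCP at [0.675, -0, 0.248] pointing down, gripper open.
Joint ranges: [-2.85, 2.85], [-0.5, 2.14], [-1.23, 1.37], [0.21, 2.46], [-1.02, 4.16], [0.16, 2.05], [-2.73, 2.73]. Speed limits (rad/s): [1.89, 1.89, 2.39, 2.39, 3.01, 3.01, 3.01].

## Interface

Orientations are given as [roll, pitch, yaw] about the fixed x, y, z axes, in that order (R = Rz(yaw) Ry(pitch) Rx(roll)).
In Python, from plant import get_obs, snapshot, sign_off, tips_ahead gives the robot as it stands.
- The arm moves only by the tool move_arm, never from a script. Its argument "rows" is text: rows parted by semicolons, each of 7 numbers parted by spaces: the finger opening in m, from 0 to 0.0854, then the shift along the tool's x, y, z in m, then the turn, a rotation vector about the tool's x, y, z in units of 8 degrees (1.0 is 8 degrees). In form: hand x y z ax ay az; .... A call has 1 to 5 rows; each row shifts and turns the pose as measured when the row begins, along the tool's axes as they then stand; what a row does not reach is not made up. A row lasts 1/10 s, in which the tool goes at most 50 mm and 8.59 degrees, less where a joint would pass 70% of its speed; a pose out of reach is approached as far as the arm can. A call is refused whole if a number of a shift passes 0.05 or a number of a turn 1, either way. A call with a gripper value outside its range is refused whole. The fingers move at their own pace and stop on an object; "newtons" is the grip in N (left out, the last holds). Time passes only in rows, so rows that do not move let the fingers close. It gives the time, the measured TCP pose, the force and the opening at its end, in the units of the state.
- get_obs(): the state, without advancing time (a new reading comes with each control period).
- snapshot(name): name is "scene" or "side" or "wrist"; returns a dict with "color" (384x512x3 uint8, red, green, blue), "intrinsics" (3x3 intrinsics, pixels), "eye" and "attitude" of the camera in the world; the wrist camera has in their place "tool_from_camera" (4x4, takes a point from camera to tool coordinates, whose origin is the TCP and whose axes are the flange's). Camera axes: x right, y down, z forward; pixel columns grow to the right and rows downward; lengths in m; the calibration is good to about 2 mm. The wrist camera is an equidistant fisheye: a pixel r from the principal point sees the ray r / f radians off the axis. A picture is of the moment at which its call begins: read the wrist's pose just before it. There is no depth.
- sign_off(): hands the job in, once; it reports no verdict.
The state is a dict: "clock": time; "joint_pos": joint angles; "qd": joint speeds; "joint_torque": joint torques, N m; "eef_pos": TCP position; "ee_rot": TCP orientation; "ft_force": force on the tool from outside, world axes, zero at the start; "ft_torque": the same for the moment, N m; "width": finger opening in m.
Only numpy, scipy, OpenCV 4.12 (cv2) and the standard library are available. Lean on these libraries where they do the work, as an engineer would, in place of code of your own. Each camera call takes 0.05 s, during which the arm holds its last target.

## Working session

There is one attempt and no reset: what is moved stays moved. The work goes in short steps, Python scripts to look and compute and a tool call to move; the robot and the scene stay as the last step left them, time stands still between calls to the robot, and variables do not carry over. Pictures are saved under pics/ and viewed, and the job is handed in when it is done.

Besides the shell and the picture viewer there is one more tool, called after ">>>" by a JSON object that holds its "fn" and its "kwargs", one argument or row to a line. move_arm: Moves the arm, as the interface text tells. Its arguments: {"type":"object","properties":{"rows":{"type":"string"},"newtons":{"type":"number"}},"required":["rows"]}

```bash
mkdir -p pics; ls
python3 - <<'E'
from plant import *
import cv2,numpy as np
o=get_obs();print(o)
for n in ["scene","side","wrist"]:
    s=snapshot(n);cv2.imwrite(f"pics/{n}0.png",s["color"][:,:,::-1])
    for k in s:
        if k!="color":print(n,k,np.round(s[k],4).tolist())
E
```

```text
pics
{'clock': 0.0, 'joint_pos': array([-0.14948215,  0.42671812,  0.07384573,  1.60660145, -0.03407447,
        1.11080836, -0.06710132]), 'qd': array([-4.80775871e-04,  8.63947205e-04, -2.47818244e-04, -7.88562429e-05,
        7.69006218e-04,  1.51810209e-04, -5.74724471e-04]), 'joint_torque': array([ 7.16691302e-04, -9.49842310e+01,  3.76242042e+00, -4.63523841e+01,
        1.94300286e-02,  1.01335210e-02,  2.85131875e-06]), 'eef_pos': array([ 6.74615079e-01, -4.34272523e-05,  2.47622152e-01]), 'ee_rot': array([-3.14032137e+00,  1.13948938e-04,  1.57076177e+00]), 'ft_force': array([ 0.17489557,  0.16320863, -0.34417299]), 'ft_torque': array([-0.03887011, -0.07647608, -0.02811608]), 'width': 0.08537766749240018}
scene intrinsics [[462.2426, 0.0, 258.2632], [0.0, 462.2426, 191.4522], [0.0, 0.0, 1.0]]
scene eye [0.2369, 0.6133, 0.8333]
scene attitude [-2.3816, -0.0109, -2.5485]
side intrinsics [[425.4078, 0.0, 257.9216], [0.0, 425.4078, 196.4962], [0.0, 0.0, 1.0]]
side eye [0.4809, 0.776, 0.6054]
side attitude [-2.1297, -0.0113, -2.9501]
wrist intrinsics [[297.3186, 0.0, 256.8978], [0.0, 297.3186, 191.0412], [0.0, 0.0, 1.0]]
wrist tool_from_camera [[0.0006, -0.9469, -0.3215, 0.0819], [1.0, 0.0003, 0.0009, 0.0], [-0.0008, -0.3215, 0.9469, -0.126], [0.0, 0.0, 0.0, 1.0]]
```

View pics/scene0.png

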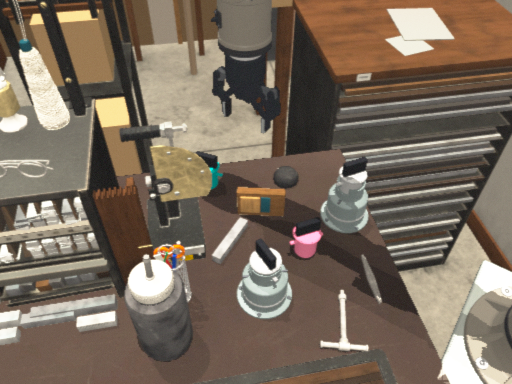

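View pics/side0.png

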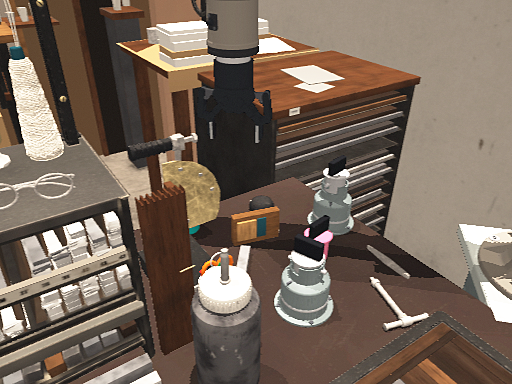

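View pics/wrist0.png

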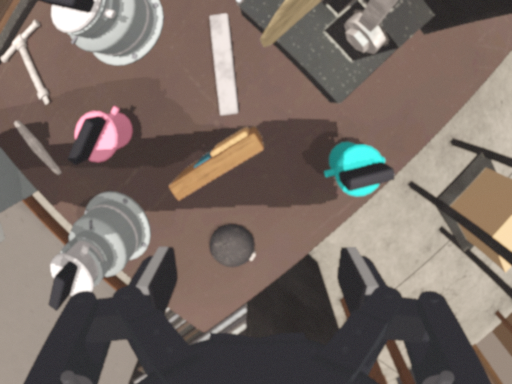

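The scene and side pictures show two grey canisters: one near at scene (265,280) and side (305,285), and one far at scene (347,200) and side (333,200). The pink and turquoise ones are look-alikes. I'll enlarge both to see which is open.

Run:
```python
import cv2,numpy as np
a=cv2.imread("pics/scene0.png");b=cv2.imread("pics/side0.png")
def c(i,x,y,w,h):return cv2.resize(i[y:y+h,x:x+w],(400,400*h//w),interpolation=cv2.INTER_CUBIC)
cv2.imwrite("pics/crop0.png",np.vstack([np.hstack([c(a,225,230,80,60*80//60),c(a,308,150,80,80)])]))
cv2.imwrite("pics/crop1.png",np.hstack([c(b,265,220,80,110),c(b,295,150,80,110)]))
```

```text
(no output)
```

View pics/crop0.png

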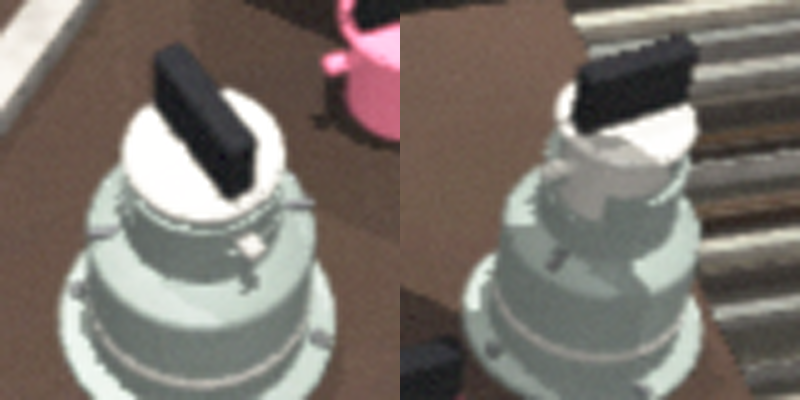

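View pics/crop1.png

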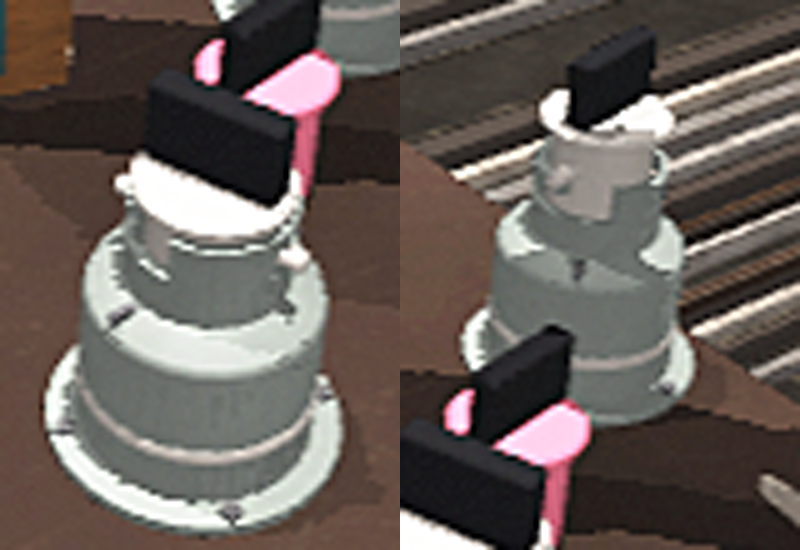

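```bash
cat > h.py <<'E'
import numpy as np,cv2
from scipy.spatial.transform import Rotation as R
CAM={"scene":(462.2426,258.2632,191.4522,[0.2369,0.6133,0.8333],[-2.3816,-0.0109,-2.5485]),
"side":(425.4078,257.9216,196.4962,[0.4809,0.776,0.6054],[-2.1297,-0.0113,-2.9501])}
T=np.array([[0.0006,-0.9469,-0.3215,0.0819],[1.0,0.0003,0.0009,0],[-0.0008,-0.3215,0.9469,-0.126],[0,0,0,1]])
def ray(cam,u,v,pose=None):
    if cam=="wrist":
        d=np.array([u-256.8978,v-191.0412]);r=np.hypot(*d);th=r/297.3186
        dc=np.r_[d/r*np.sin(th),np.cos(th)]
        p,rpy=pose;Rt=R.from_euler("xyz",rpy).as_matrix()
        return Rt@T[:3,3]+p,Rt@T[:3,:3]@dc
    f,cx,cy,e,a=CAM[cam]
    return np.array(e),R.from_euler("xyz",a).as_matrix()@np.array([(u-cx)/f,(v-cy)/f,1])
def plane(cam,u,v,z,pose=None):
    o,d=ray(cam,u,v,pose);return o+d*(z-o[2])/d[2]
def proj(cam,P,pose=None):
    P=np.asarray(P,float)
    if cam=="wrist":
        p,rpy=pose;Rt=R.from_euler("xyz",rpy).as_matrix()
        q=T[:3,:3].T@(Rt.T@(P-p)-T[:3,3]);r=np.hypot(q[0],q[1]);th=np.arctan2(r,q[2])
        return np.array([256.8978,191.0412])+297.3186*th*q[:2]/r
    f,cx,cy,e,a=CAM[cam];q=R.from_euler("xyz",a).as_matrix().T@(P-np.array(e))
    return np.array([cx,cy])+f*q[:2]/q[2]
def tri(rs):
    A=0;b=0
    for o,d in rs:
        d=d/np.linalg.norm(d);M=np.eye(3)-np.outer(d,d);A=A+M;b=b+M@o
    return np.linalg.solve(A,b)
E
python3 - <<'E'
from h import *
print(tri([ray("scene",355,160),ray("side",337,160)]))
print(tri([ray("scene",266,249.4),ray("side",309.4,240)]))
E
```

```text
[ 0.46538446 -0.1098749   0.16519709]
[0.4995957  0.1851559  0.15274984]
```

The far canister's disc stands clear of the rim with its pins on top, and its bar top triangulates higher, so it is the open one. I'll move above it for a close view.

>>> {"fn": "move_arm", "kwargs": {
  "rows": "0.0854 -0.022 -0.04 0 0 0 0;0.0854 -0.022 -0.04 0 0 0 0;0.0854 -0.022 -0.04 0 0 0 0;0.0854 -0.022 -0.04 0 0 0 0;0.0854 -0.022 -0.04 0 0 0 0"
}}

```text
clock: 0.65
eef_pos: [0.471, -0.1096, 0.2445]
ee_rot: [-3.138, -0.001, 1.577]
ft_force: [-0.1, -1.5, 0.5]
width: 0.0854
```

>>> {"fn": "move_arm", "kwargs": {
  "rows": "0.0854 0 0 0 0 0 0"
}}

```text
clock: 0.75
eef_pos: [0.4663, -0.1126, 0.2445]
ee_rot: [-3.136, -0.001, 1.573]
ft_force: [0.8, 1.4, 0.8]
width: 0.0857
```

```bash
cat > w.py <<'E'
from plant import *
import cv2,sys,json
o=get_obs();s=snapshot("wrist");n=sys.argv[1]
cv2.imwrite(f"pics/{n}.png",s["color"][:,:,::-1])
json.dump([o["eef_pos"].tolist(),o["ee_rot"].tolist()],open(n+".json","w"))
print(o["clock"],o["eef_pos"],o["ee_rot"],o["joint_pos"].round(3),o["ft_force"].round(2),o["width"])
E
python3 w.py w1; python3 -c "
import cv2
a=cv2.imread('pics/w1.png');cv2.imwrite('pics/w1c.png',cv2.resize(a[0:384],(800,600),interpolation=cv2.INTER_CUBIC))"
```

```text
0.75 [ 0.46633801 -0.11256555  0.24452312] [-3.13646882e+00 -6.45001873e-04  1.57272153e+00] [-0.007  0.11   0.119  2.037 -0.015  1.001  0.121] [0.8  1.41 0.85] 0.08566226222928039
```

View pics/w1c.png

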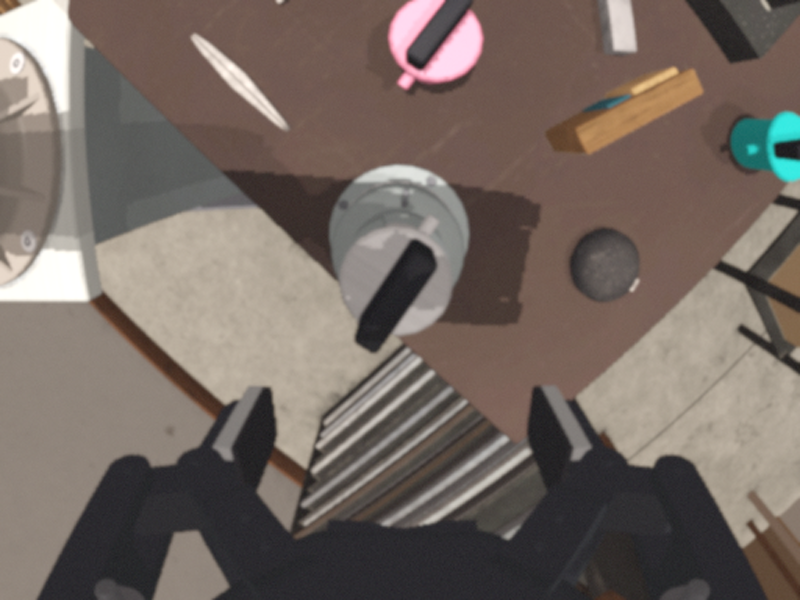

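The wrist view shows the open canister at (400,260). The bar runs from (367,340) to (425,255), one pin is at (430,222), and a ridge or mark on the shoulder is near (405,200). I'll enlarge that part.

```bash
python3 -c "
import cv2
a=cv2.imread('pics/w1.png');cv2.imwrite('pics/w1d.png',cv2.resize(a[100:240,200:315],None,fx=5,fy=5,interpolation=cv2.INTER_CUBIC)[:600+100][:, :575][:700])
i=cv2.imread('pics/w1d.png');cv2.imwrite('pics/w1d.png',i[:600])"
```

```text
(no output)
```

View pics/w1d.png

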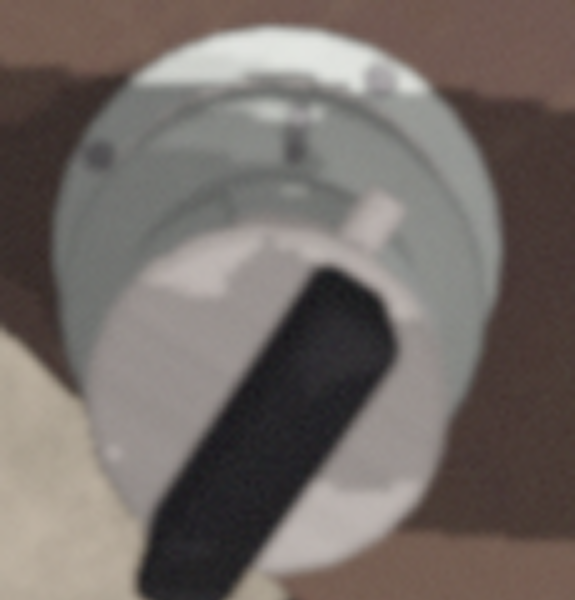

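Run:
```python
from h import *
import json
P=json.load(open("w1.json"))
c=lambda x,y:(200+x/5,100+y/5)
edge=[(88,400),(130,290),(275,222),(447,420),(430,320),(300,572),(420,500)]
q=np.array([plane("wrist",*c(*e),0.139,P)[:2] for e in edge])
A=np.c_[2*q,np.ones(len(q))];s=np.linalg.lstsq(A,(q**2).sum(1),rcond=None)[0]
C=s[:2];print("disc",C,np.sqrt(s[2]+C@C))
f=[(55,215),(500,235),(280,27),(130,85),(440,100)]
q=np.array([plane("wrist",*c(*e),0.008,P)[:2] for e in f])
A=np.c_[2*q,np.ones(len(q))];s=np.linalg.lstsq(A,(q**2).sum(1),rcond=None)[0]
print("foot",s[:2],np.sqrt(s[2]+s[:2]@s[:2]))
ang=lambda v:np.degrees(np.arctan2(v[1],v[0]))
p=plane("wrist",*c(383,212),0.121,P)[:2];print("pin",p,np.linalg.norm(p-C),ang(p-C))
for z in(0.08,0.09,0.1):
  p=plane("wrist",*c(293,145),z,P)[:2];print("ridge",z,p,np.linalg.norm(p-C),ang(p-C))
a=plane("wrist",*c(355,288),0.173,P)[:2];
for x in [((320,268),(155,525)),((395,345),(225,600))]:
  a,b=[plane("wrist",*c(*e),0.173,P)[:2] for e in x];print("baredge",a,b,ang(a-b))
```

```text
disc [ 0.46348113 -0.10066644] 0.029701750990977206
foot [ 0.46342199 -0.1009732 ] 0.05574120761021661
pin [ 0.48254365 -0.07169595] 0.0346795188739968 56.6551678345861
ridge 0.08 [ 0.46730624 -0.06519111] 0.03568096367922699 83.84589096004767
ridge 0.09 [ 0.46728971 -0.06400568] 0.03685806376207067 84.06897737945415
ridge 0.1 [ 0.46727319 -0.06282026] 0.03803568802589734 84.27825283700871
baredge [ 0.47086774 -0.07092922] [ 0.44762335 -0.10830902] 58.1248487819222
baredge [ 0.48126785 -0.08164706] [ 0.45751867 -0.1199968 ] 58.23094746809166
```

The disc fit and the foot fit agree on an axis of (0.4635, -0.1008), and the bar lies at about 57–58°. The visible shoulder mark is at about 84°, which is 26° from the pin and outside the stated 35–68°. I'll look from other sides before trusting it.

>>> {"fn": "move_arm", "kwargs": {
  "rows": "0.0854 0 0 0 0 0 1;0.0854 0 0 0 0 0 1;0.0854 0 0 0 0 0 1;0.0854 0 0 0 0 0 1;0.0854 0 0 0 0 0 1"
}}

```text
clock: 1.3
eef_pos: [0.4717, -0.1091, 0.2452]
ee_rot: [-3.139, 0.0, 0.855]
ft_force: [1.0, -0.6, -0.6]
width: 0.0855
```

>>> {"fn": "move_arm", "kwargs": {
  "rows": "0.0854 0 0 0 0 0 1;0.0854 0 0 0 0 0 1;0.0854 0 0 0 0 0 1;0.0854 0 0 0 0 0 1;0.0854 0 0 0 0 0 0"
}}

```text
clock: 1.8
eef_pos: [0.4759, -0.1059, 0.2446]
ee_rot: [-3.14, 0.002, 0.275]
ft_force: [-0.1, 0.0, 0.4]
width: 0.0855
```

```bash
python3 w.py w2; python3 -c "
import cv2
a=cv2.imread('pics/w2.png');cv2.imwrite('pics/w2c.png',cv2.resize(a,(800,600),interpolation=cv2.INTER_CUBIC))"
```

```text
1.8 [ 0.47585881 -0.10588639  0.24461524] [-3.14013995e+00  1.64163745e-03  2.74655431e-01] [-0.107  0.12   0.211  2.028 -0.031  0.998 -1.176] [-0.11  0.04  0.41] 0.08546767459405318
```

View pics/w2c.png

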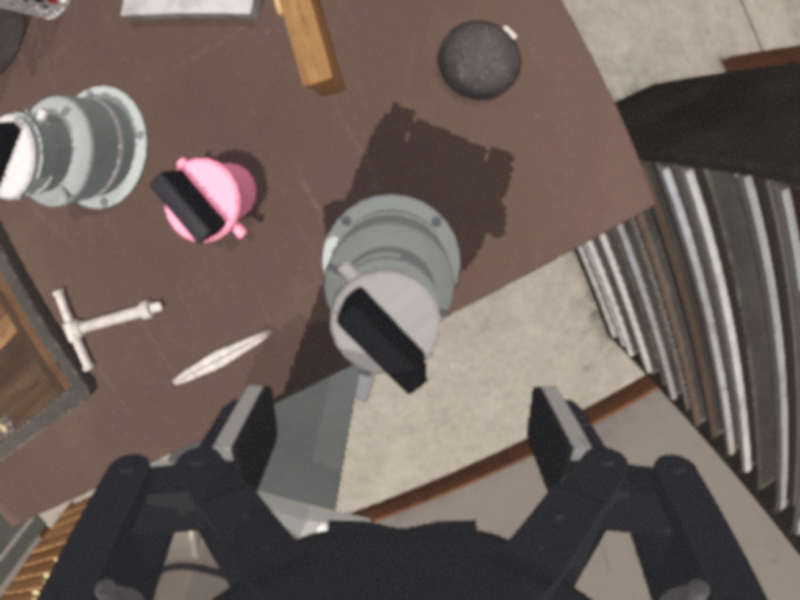

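```bash
python3 -c "
import cv2
a=cv2.imread('pics/w2.png');cv2.imwrite('pics/w2d.png',cv2.resize(a[118:262,195:305],None,fx=4.16,fy=4.16,interpolation=cv2.INTER_CUBIC))"
```

```text
(no output)
```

View pics/w2d.png

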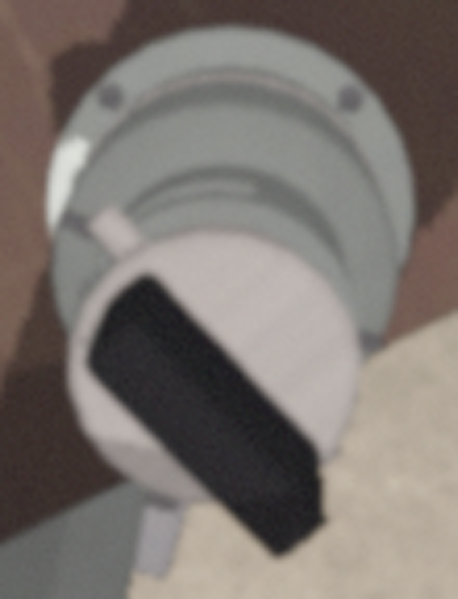

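Run:
```python
from h import *
import json
P=json.load(open("w2.json"))
c=lambda x,y:(195+x/4.16,118+y/4.16)
C=np.array([0.4635,-0.1008])
ang=lambda v:np.degrees(np.arctan2(v[1],v[0]))
for n,e,z in [("mark1",(78,222),.09),("mark2",(372,340),.09),("pin",(110,222),.121),("grey",(162,520),.09),("grey",(162,520),.0),("slotL",(130,205),.1),("slotR",(255,185),.1)]:
  p=plane("wrist",*c(*e),z,P)[:2];print(n,p,np.linalg.norm(p-C),ang(p-C))
print(proj("wrist",[*C,0.139],P), c(215,370))
```

```text
mark1 [ 0.47087449 -0.06325349] 0.03826386333927266 78.88800662391334
mark2 [ 0.4613804  -0.13889879] 0.03815770295775507 -93.18432478039634
pin [ 0.48197459 -0.07207523] 0.03415293305910454 57.25254784856205
grey [ 0.39928797 -0.10192546] 0.06422189137256193 -178.99586493327223
grey [ 0.3493434  -0.10774346] 0.11436756900830526 -176.51933136775452
slotL [ 0.48092373 -0.07453079] 0.03152233691997342 56.44463913548676
slotR [ 0.49299936 -0.10050711] 0.02950081537672139 0.5688483704638275
[246.9578328  206.38797219] (246.68269230769232, 206.94230769230768)
```

Run:
```python
from h import *
c=lambda x,y:(225+x/5,230+y/5)
ang=lambda v:np.degrees(np.arctan2(v[1],v[0]))
e=[(122,150),(285,150),(205,222),(140,200),(270,195),(260,105)]
q=np.array([plane("scene",*c(*k),0.122)[:2] for k in e])
A=np.c_[2*q,np.ones(len(q))];s=np.linalg.lstsq(A,(q**2).sum(1),rcond=None)[0]
C=s[:2];print(C,np.sqrt(s[2]+C@C))
for n,k,z in [("m1",(100,232),.09),("m2",(300,203),.09),("m3",(245,285),.09),("pin",(252,245),.102)]:
  p=plane("scene",*c(*k),z)[:2];print(n,np.linalg.norm(p-C),ang(p-C))
a,b=[plane("scene",*c(*k),.156)[:2] for k in((170,50),(245,155))];print(ang(b-a))
C=np.array([0.4635,-0.1008])
c=lambda x,y:(308+(x-400)/5,150+y/5)
for n,k,z in [("open mark",(557,258),.09),("pin",(550,168),.117)]:
  p=plane("scene",*c(*k),z)[:2];print(n,np.linalg.norm(p-C),ang(p-C))
c=lambda x,y:(295+(x-400)/5,150+y/5)
for n,k,z in [("open mark side",(577,268),.09),("pin",(565,182),.117)]:
  p=plane("side",*c(*k),z)[:2];print(n,np.linalg.norm(p-C),ang(p-C))
```

```text
[0.49807158 0.18753953] 0.030686025518915663
m1 0.04083385760724839 54.101206241116905
m2 0.03776068992279262 -146.77276659238063
m3 0.040044825706692946 147.36865770203033
pin 0.032713819808833526 157.96620798765719
153.71209495108732
open mark 0.0486988097618121 91.25218137156267
pin 0.03222496941750478 56.91033293228298
open mark side 0.06247315662639947 85.89758450551817
pin 0.03665154746802241 67.66167658390646
```

>>> {"fn": "move_arm", "kwargs": {
  "rows": "0.0854 0 0 0 0 0 -1;0.0854 0 0 0 0 0 -1;0.0854 0 0 0 0 0 -1;0.0854 0 0 0 0 0 -1;0.0854 0 0 0 0 0 -1"
}}

```text
clock: 2.35
eef_pos: [0.4778, -0.1041, 0.2442]
ee_rot: [-3.139, 0.0, 1.027]
ft_force: [-0.6, 0.3, -0.1]
width: 0.0855
```

>>> {"fn": "move_arm", "kwargs": {
  "rows": "0.0854 0 0 0 0 0 -1;0.0854 0 0 0 0 0 -1;0.0854 0 0 0 0 0 -1;0.0854 0 0 0 0 0 -1;0.0854 0 0 0 0 0 -1"
}}

```text
clock: 2.85
eef_pos: [0.4796, -0.1027, 0.244]
ee_rot: [-3.139, -0.001, 1.777]
ft_force: [-0.7, -0.1, -0.1]
width: 0.0854
```

>>> {"fn": "move_arm", "kwargs": {
  "rows": "0.0854 0 0 0 0 0 -1;0.0854 0 0 0 0 0 -1;0.0854 0 0 0 0 0 -1;0.0854 0 0 0 0 0 -1;0.0854 0 0 0 0 0 -1"
}}

```text
clock: 3.35
eef_pos: [0.4814, -0.1012, 0.2436]
ee_rot: [-3.141, -0.003, 2.527]
ft_force: [0.5, 0.8, 0.1]
width: 0.0855
```

>>> {"fn": "move_arm", "kwargs": {
  "rows": "0.0854 0 0 0 0 0 -1;0.0854 0 0 0 0 0 -1;0.0854 0 0 0 0 0 -1;0.0854 0 0 0 0 0 -1;0.0854 0 0 0 0 0 0"
}}

```text
clock: 3.85
eef_pos: [0.4832, -0.0999, 0.2433]
ee_rot: [3.14, -0.003, 3.134]
ft_force: [-0.5, -0.2, -1.4]
width: 0.0855
```

```bash
python3 w.py w3; python3 -c "
import cv2
a=cv2.imread('pics/w3.png');cv2.imwrite('pics/w3c.png',cv2.resize(a,(800,600),interpolation=cv2.INTER_CUBIC))"
```

```text
3.85 [ 0.48316933 -0.0998791   0.24329043] [ 3.13957472e+00 -2.62356890e-03  3.13428427e+00] [ 0.104  0.138 -0.033  2.005  0.003  1.001  1.634] [-0.53 -0.16 -1.43] 0.08546815500065014
```

View pics/w3c.png

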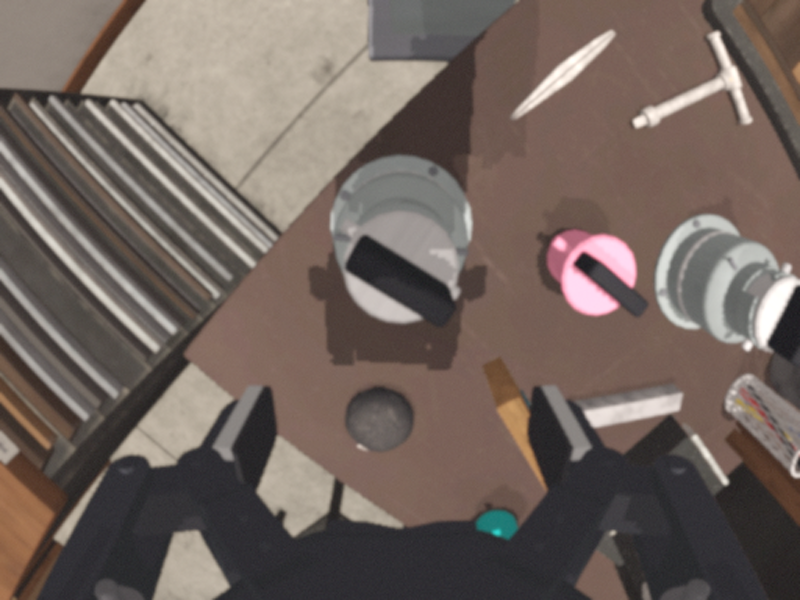

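Run:
```python
from h import *
import json
ang=lambda v:np.degrees(np.arctan2(v[1],v[0]))
P1=json.load(open("w1.json"));P2=json.load(open("w2.json"))
C=np.array([0.4635,-0.1008])
r=[ray("scene",308+157/5,150+258/5),ray("side",295+177/5,150+268/5),ray("wrist",200+293/5,100+145/5,P1),ray("wrist",195+78/4.16,118+222/4.16,P2)]
for s in (r,r[:2],r[2:],r[:3]):
  X=tri(s);print(X,np.linalg.norm(X[:2]-C),ang(X[:2]-C))
C=np.array([0.49807158,0.18753953])
c=lambda x,y:(225+x/5,230+y/5)
for n,k in [("m1",(100,232)),("m2",(300,203)),("m3",(245,285))]:
  p=plane("scene",*c(*k),.077)[:2];print(n,np.linalg.norm(p-C),ang(p-C))
import cv2
a=cv2.imread('pics/w3.png');cv2.imwrite('pics/w3d.png',cv2.resize(a[90:220,195:315],None,fx=4.5,fy=4.5,interpolation=cv2.INTER_CUBIC))
```

```text
[ 0.46704094 -0.06400444  0.07531719] 0.03696554732009915 84.50319984929095
[ 0.46777696 -0.06857076  0.07125656] 0.032511791351731885 82.44077039160135
[ 0.46798179 -0.06378193  0.08274377] 0.03728838683060906 83.09678601153252
[ 0.46742506 -0.06627858  0.07306261] 0.03474383867212263 83.51336099838998
m1 0.03903689137188666 42.17602033173554
m2 0.039653799303763296 -134.05182432702293
m3 0.0331028388785321 153.97419352742034
```

View pics/w3d.png

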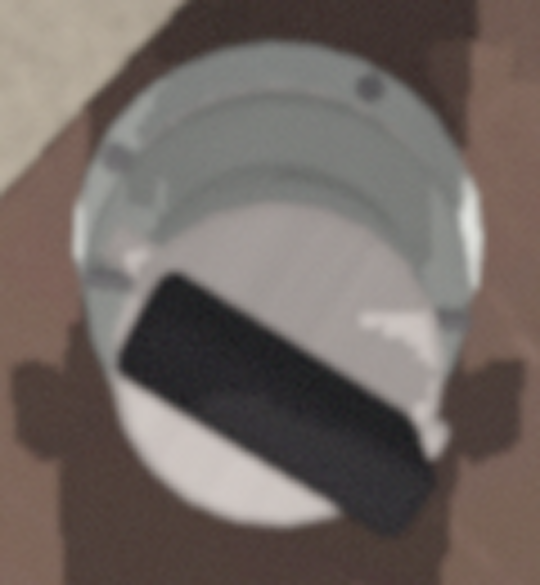

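Run:
```python
from h import *
import json
ang=lambda v:np.degrees(np.arctan2(v[1],v[0]))
P=json.load(open("w3.json"))
c=lambda x,y:(195+x/4.5,90+y/4.5)
# refit centre
e=[(120,350),(200,230),(285,203),(380,235),(280,527),(150,470)]
q=np.array([plane("wrist",*c(*k),0.139,P)[:2] for k in e])
A=np.c_[2*q,np.ones(len(q))];s=np.linalg.lstsq(A,(q**2).sum(1),rcond=None)[0]
C=s[:2];print(C,np.sqrt(s[2]+C@C))
C=np.array([0.4635,-0.1008])
for z in(.07,.077):
 for n,k in [("L",(105,277)),("R",(452,318))]:
  p=plane("wrist",*c(*k),z,P)[:2];print(n,z,p,np.linalg.norm(p-C),ang(p-C))
for n,k,z in [("pinL",(135,262),.121),("pinR",(435,430),.121)]:
  p=plane("wrist",*c(*k),z,P)[:2];print(n,p,np.linalg.norm(p-C),ang(p-C))
for x in [((175,275),(412,410)),((122,360),(390,533))]:
  a,b=[plane("wrist",*c(*k),0.173,P)[:2] for k in x];print(ang(b-a))
```

```text
[ 0.46372993 -0.09831796] 0.029975552322994942
L 0.07 [ 0.45927223 -0.13875467] 0.03818940984510952 -96.35596703157866
R 0.07 [ 0.46948967 -0.05918687] 0.042041991999058156 81.8092699525271
L 0.077 [ 0.45792434 -0.13783808] 0.037455408840109075 -98.56094902441349
R 0.077 [ 0.46790297 -0.06012993] 0.0409077085717866 83.82118183261296
pinL [ 0.44666055 -0.12625268] 0.030518942189025518 -123.48855201272428
pinR [ 0.4803884  -0.06875123] 0.036226263106846075 62.21258978280563
59.238499569925935
55.27798843087449
```

Run:
```python
from h import *
import json
P=json.load(open("w1.json"))
C=np.array([0.4635,-0.1008])
a=cv2.imread('pics/w1.png')
x0,y0,w,h,s=222,108,66,46,10
b=cv2.resize(a[y0:y0+h,x0:x0+w],None,fx=s,fy=s,interpolation=cv2.INTER_CUBIC)
b=cv2.convertScaleAbs(b,alpha=1.8,beta=-100)
for th in range(40,150,10):
  for r,z in((.031,.113),(.031,.077),(.045,.077)):
    t=np.radians(th);u=proj("wrist",[C[0]+r*np.cos(t),C[1]+r*np.sin(t),z],P)
    q=tuple(int(v) for v in ((u-[x0,y0]+.5)*s))
    cv2.circle(b,q,3,(0,0,255) if z>.1 else (0,255,0) if r<.04 else (255,0,0),-1);cv2.putText(b,str(th),q,0,.4,(0,255,255),1)
cv2.imwrite('pics/w1n.png',b)
```

```text
(no output)
```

View pics/w1n.png

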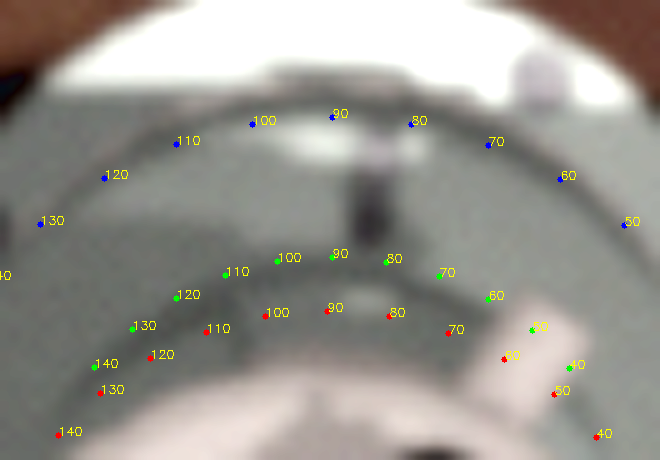

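Triangulating puts the shoulder near z = 0.077. There the ridges on both canisters come out opposite each other, and on the closed canister they sit about 70° from its bar, so the ridges do mark the notches. On the open one the notch is at about 83° and the bar at about 57.5°. That leaves about 26° to go anticlockwise, a little less than the listing says, and anticlockwise is the safe direction. I'll align the tool with the bar at yaw ≈ 57.5°.

>>> {"fn": "move_arm", "kwargs": {
  "rows": "0.0854 0.004 0 0 0 0 1;0.0854 0.004 0 0 0 0 1;0.0854 0.004 0 0 0 0 1;0.0854 0.004 0 0 0 0 1;0.0854 0.004 0 0 0 0 1"
}}

```text
clock: 4.4
eef_pos: [0.4649, -0.0937, 0.2431]
ee_rot: [-3.142, -0.004, 2.394]
ft_force: [-0.6, 0.1, 0.2]
width: 0.0853
```

>>> {"fn": "move_arm", "kwargs": {
  "rows": "0.0854 0 0 0 0 0 1;0.0854 0 0 0 0 0 1;0.0854 0 0 0 0 0 1;0.0854 0 0 0 0 0 1;0.0854 0 0 0 0 0 1"
}}

```text
clock: 4.9
eef_pos: [0.4653, -0.0927, 0.2432]
ee_rot: [-3.139, -0.003, 1.653]
ft_force: [0.4, 0.0, 1.6]
width: 0.0853
```

>>> {"fn": "move_arm", "kwargs": {
  "rows": "0.0854 0 0 0 0 0 1;0.0854 0 0 0 0 0 1;0.0854 0 0 0 0 0 1;0.0854 0 0 0 0 0 1;0.0854 0 0 0 0 0 0.6"
}}

```text
clock: 5.4
eef_pos: [0.4661, -0.092, 0.2432]
ee_rot: [-3.138, -0.001, 0.968]
ft_force: [0.1, -1.1, 0.3]
width: 0.0849
```

>>> {"fn": "move_arm", "kwargs": {
  "rows": "0.0854 0 0 0 0 0 0"
}}

```text
clock: 5.5
eef_pos: [0.4663, -0.0919, 0.2432]
ee_rot: [-3.138, -0.001, 0.964]
ft_force: [0.3, 0.5, 0.4]
width: 0.0852
```

```bash
python3 w.py w4
cat > d.py <<'E'
import sys,numpy as np
from plant import get_obs
from scipy.spatial.transform import Rotation as R
o=get_obs();Rm=R.from_euler("xyz",o["ee_rot"]).as_matrix()
t=np.array([float(a) for a in sys.argv[1:4]])
print("pos",o["eef_pos"].round(4),"yaw",np.degrees(o["ee_rot"][2]).round(1),"tool shift",(Rm.T@(t-o["eef_pos"])).round(4), "tilt",np.degrees(np.arccos(-Rm[2,2])).round(2),o["joint_pos"].round(2))
E
python3 d.py .4635 -.1005 .2
```

```text
5.5 [ 0.46626873 -0.09189895  0.24316432] [-3.13819876e+00 -9.32667301e-04  9.64142583e-01] [-0.047  0.102  0.116  2.049 -0.017  0.994 -0.529] [0.33 0.52 0.43] 0.08523463314111525
pos [ 0.4663 -0.0918  0.2432] yaw 55.4 tool shift [-0.0088  0.0028  0.0432] tilt 0.2 [-0.05  0.1   0.12  2.05 -0.02  0.99 -0.53]
```

>>> {"fn": "move_arm", "kwargs": {
  "rows": "0.0854 -0.009 0.003 0.01 0 0 -0.25;0.0854 0 0 0 0 0 0"
}}

```text
clock: 5.75
eef_pos: [0.4639, -0.1008, 0.2331]
ee_rot: [-3.139, -0.001, 1.007]
ft_force: [-0.3, -0.5, -0.1]
width: 0.0853
```

```bash
python3 w.py w5; python3 d.py .4635 -.1005 .161
python3 - <<'E'
from h import *
import json
P=json.load(open("w5.json"));a=cv2.imread("pics/w5.png")
b=cv2.resize(a[100:270,180:330],None,fx=3.5,fy=3.5,interpolation=cv2.INTER_CUBIC)
cv2.imwrite("pics/w5c.png",b)
E
```

```text
5.75 [ 0.46385739 -0.10079455  0.2330924 ] [-3.13855889e+00 -1.34485131e-03  1.00745991e+00] [-0.032  0.112  0.121  2.062 -0.02   0.97  -0.464] [-0.3  -0.48 -0.07] 0.08534765753373491
pos [ 0.4645 -0.1002  0.2338] yaw 57.7 tool shift [-0.0009 -0.0005  0.0728] tilt 0.18 [-0.03  0.11  0.12  2.06 -0.02  0.97 -0.47]
```

View pics/w5c.png

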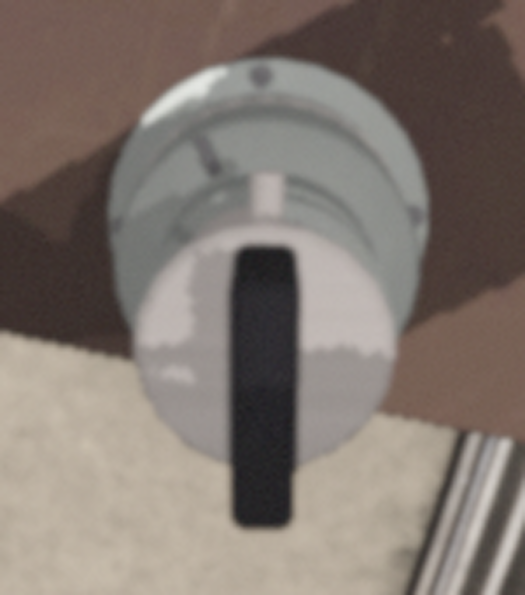

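The bar is upright and centred in the view at crop x ≈ 264, so the tool is aligned with it. The ridge lies anticlockwise of the pin at crop (208,155). I'll descend to straddle the bar.

>>> {"fn": "move_arm", "kwargs": {
  "rows": "0.0854 0 0 0.03 0 0 0;0.0854 0 0 0.025 0 0 0;0.06 0 0 0.01 0 0 0;0.04 0 0 0 0 0 0;0.03 0 0 0 0 0 0",
  "newtons": 30
}}

```text
clock: 6.3
eef_pos: [0.4671, -0.0986, 0.1701]
ee_rot: [3.141, -0.005, 1.007]
ft_force: [-0.1, -0.0, 0.7]
width: 0.0439
```

```bash
python3 w.py w6; python3 d.py .4635 -.1005 .161
python3 - <<'E'
from h import *
a=cv2.imread("pics/w6.png")
cv2.imwrite("pics/w6c.png",cv2.resize(a[60:384,100:412],None,fx=1.8,fy=1.8,interpolation=cv2.INTER_CUBIC))
E
```

```text
6.3 [ 0.46705561 -0.09856479  0.17006489] [ 3.14059867 -0.00466564  1.00722236] [-0.028  0.198  0.116  2.123 -0.036  0.819 -0.453] [-0.14 -0.05  0.7 ] 0.043936829067874994
pos [ 0.4672 -0.0986  0.1702] yaw 57.7 tool shift [-0.0036 -0.0021  0.0092] tilt 0.29 [-0.03  0.2   0.12  2.12 -0.04  0.82 -0.45]
```

View pics/w6c.png

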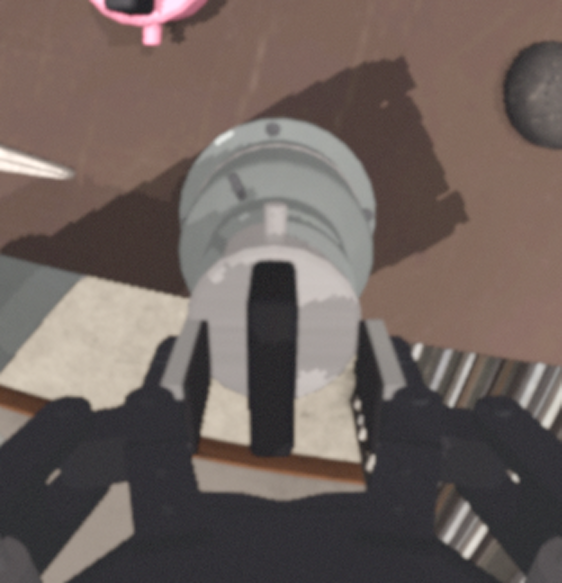

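>>> {"fn": "move_arm", "kwargs": {
  "rows": "0.03 -0.003 -0.0025 0.005 0 0 0;0.022 0 0 0.003 0 0 0;0.02 0 0 0 0 0 0;0.02 0 0 0 0 0 0"
}}

```text
clock: 6.75
eef_pos: [0.4643, -0.0999, 0.1638]
ee_rot: [3.137, -0.007, 1.007]
ft_force: [1.1, -0.7, 0.5]
width: 0.0197
```

```bash
python3 w.py w7; python3 d.py .4635 -.1005 .161
python3 - <<'E'
from h import *
a=cv2.imread("pics/w7.png")
cv2.imwrite("pics/w7c.png",cv2.resize(a[100:384,150:362],None,fx=2.1,fy=2.1,interpolation=cv2.INTER_CUBIC))
E
```

```text
6.75 [ 0.46426203 -0.09991426  0.16378891] [ 3.1372567  -0.00670675  1.0072086 ] [-0.024  0.201  0.116  2.136 -0.038  0.799 -0.448] [ 1.06 -0.66  0.51] 0.01973702569445772
pos [ 0.4643 -0.0999  0.1638] yaw 57.7 tool shift [-0.0009 -0.0004  0.0028] tilt 0.46 [-0.02  0.2   0.12  2.14 -0.04  0.8  -0.45]
```

View pics/w7c.png

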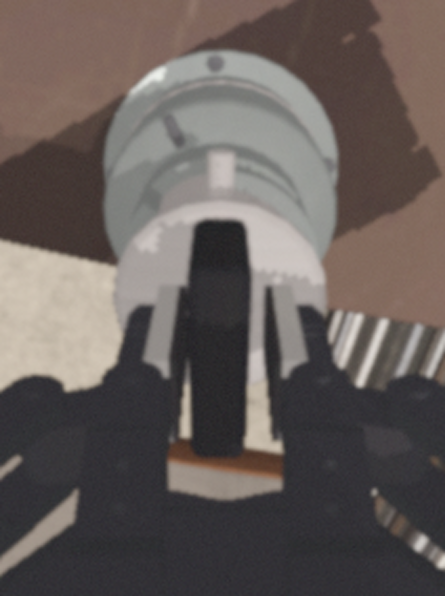

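The bar is centred between the pads with about 3 mm of play per side. I'll turn backward (anticlockwise) in small steps.

>>> {"fn": "move_arm", "kwargs": {
  "rows": "0.018 0 0 0.002 0 0 -0.5;0.018 0 0 0 0 0 -0.5;0.018 0 0 0 0 0 -0.5;0.018 0 0 0 0 0 -0.5;0.018 0 0 0 0 0 -0.5"
}}

```text
clock: 7.3
eef_pos: [0.4646, -0.0999, 0.1622]
ee_rot: [3.135, -0.005, 1.368]
ft_force: [0.3, 0.1, -1.1]
width: 0.0181
```

```bash
cat > v.sh <<'E'
python3 w.py $1; python3 d.py .4635 -.1005 .161
python3 - <<'E'
from h import *
a=cv2.imread("pics/$1.png")
cv2.imwrite("pics/$1c.png",cv2.resize(a[100:384,150:362],None,fx=2.1,fy=2.1,interpolation=cv2.INTER_CUBIC))
E
E
bash v.sh w8
```

```text
7.3 [ 0.46455125 -0.09989255  0.16220073] [ 3.13476037 -0.00471552  1.36790236] [ 0.023  0.204  0.062  2.135 -0.023  0.796 -0.103] [ 0.25  0.09 -1.12] 0.018060323508558174
pos [ 0.4646 -0.0999  0.1622] yaw 78.7 tool shift [-0.0008 -0.0009  0.0012] tilt 0.48 [ 0.02  0.2   0.06  2.13 -0.02  0.8  -0.1 ]
```

View pics/w8c.png

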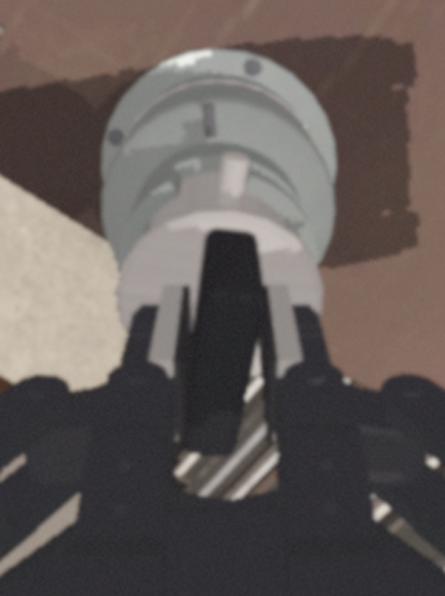

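The pads now push the bar, which lags by about 10°, and the pin at (232,172) approaches the ridge at (210,118). I'll continue.

>>> {"fn": "move_arm", "kwargs": {
  "rows": "0.018 -0.001 -0.001 0 0 0 -0.5;0.018 0 0 0 0 0 -0.5;0.018 0 0 0 0 0 -0.5;0.018 0 0 0 0 0 0"
}}

```text
clock: 7.75
eef_pos: [0.4636, -0.1008, 0.1626]
ee_rot: [3.133, -0.003, 1.584]
ft_force: [-0.5, -0.2, -0.3]
width: 0.0183
```

```bash
bash v.sh w9
```

```text
7.75 [ 0.46362603 -0.10077104  0.16259307] [ 3.13332474e+00 -3.11284338e-03  1.58410983e+00] [ 0.053  0.202  0.031  2.135 -0.014  0.797  0.107] [-0.45 -0.18 -0.33] 0.018307184576690238
pos [ 0.4636 -0.1008  0.1626] yaw 90.6 tool shift [ 0.0003 -0.0001  0.0016] tilt 0.51 [ 0.05  0.2   0.03  2.13 -0.01  0.8   0.1 ]
```

View pics/w9c.png

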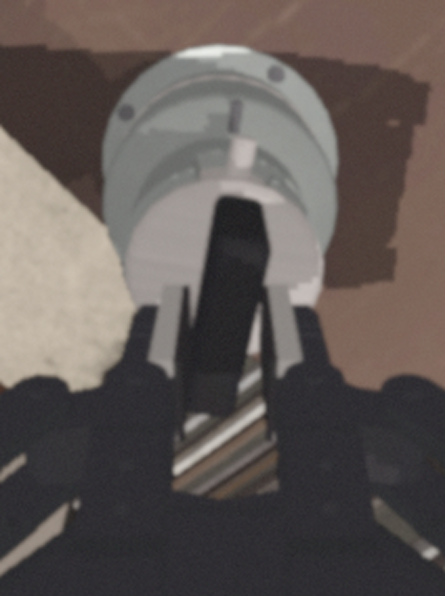

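The bar and disc have shifted and shrunk in the view, and the pin at (243,155) is now right by the ridge at (236,115). That looks like a drop; I'll check it from the side.

Run:
```python
from plant import *
import cv2,numpy as np
s=snapshot("side")["color"][:,:,::-1];cv2.imwrite("pics/s9.png",s)
t=snapshot("scene")["color"][:,:,::-1];cv2.imwrite("pics/t9.png",t)
c=lambda i,x,y,w,h:cv2.resize(i[y:y+h,x:x+w],(400,550),interpolation=cv2.INTER_CUBIC)
cv2.imwrite("pics/s9c.png",np.hstack([c(s,295,130,80,110),c(t,308,130,80,110)]))
```

```text
(no output)
```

View pics/s9c.png

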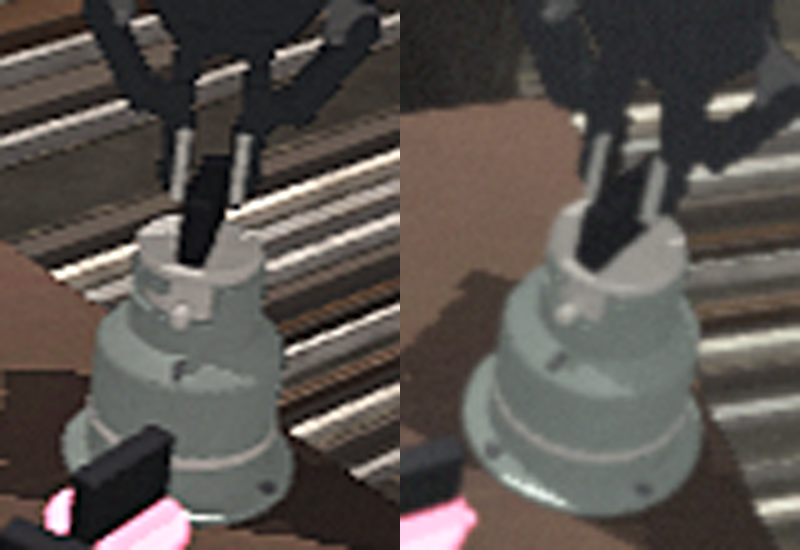

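Both views show the pin sitting down in the notch and the disc on the rim. I'll lower the gripper for more overlap, then turn forward.

>>> {"fn": "move_arm", "kwargs": {
  "rows": "0.018 0 0 0.01 0 0 0;0.018 0 0 0.005 0 0 0;0.018 0 0 0 0 0 0.7;0.018 0 0 0 0 0 0.7;0.018 0 0 0 0 0 0.7"
}}

```text
clock: 8.4
eef_pos: [0.4633, -0.1006, 0.1446]
ee_rot: [3.136, -0.005, 1.275]
ft_force: [0.0, 0.1, 0.2]
width: 0.0178
```

```bash
python3 d.py .4635 -.1008 .147; python3 -c "
from plant import *;o=get_obs();print(o['ft_force'],o['ft_torque'],o['width'])"
```

```text
pos [ 0.4633 -0.1006  0.1446] yaw 73.0 tool shift [-0.0001  0.0003 -0.0024] tilt 0.43 [ 0.01  0.23  0.08  2.15 -0.03  0.75 -0.18]
[0.0193217  0.11422003 0.23283795] [ 0.02486729 -0.01306174  0.01733365] 0.017812472565646945
```

>>> {"fn": "move_arm", "kwargs": {
  "rows": "0.018 0 0 -0.002 0 0 0.7;0.018 0 0 0 0 0 0.7;0.018 0 0 0 0 0 0.7;0.018 0 0 0 0 0 0.7;0.018 0 0 0 0 0 0.7"
}}

```text
clock: 8.9
eef_pos: [0.4642, -0.1006, 0.1453]
ee_rot: [3.138, -0.007, 0.762]
ft_force: [-1.8, 0.1, 9.5]
width: 0.018
```

```bash
bash v.sh w10;python3 -c "
from plant import *;o=get_obs();print(o['ft_force'],o['ft_torque'],o['width'])"
```

```text
8.9 [ 0.46424624 -0.10062166  0.14529015] [ 3.13816664 -0.0071724   0.76198047] [-0.067  0.23   0.167  2.154 -0.06   0.754 -0.67 ] [-1.78  0.13  9.54] 0.018001187643705546
pos [ 0.4642 -0.1006  0.1452] yaw 43.2 tool shift [-0.0003 -0.0006 -0.0158] tilt 0.45 [-0.07  0.23  0.17  2.15 -0.06  0.75 -0.68]
[0.27951259 0.91993467 1.73260352] [0.04200922 0.07119941 0.0318475 ] 0.018262052676073746
```

View pics/w10c.png

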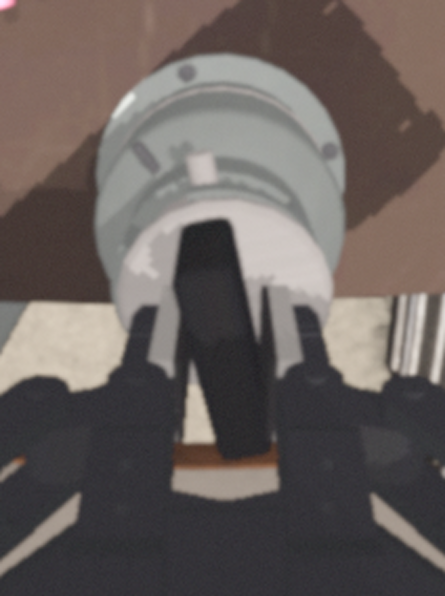

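The bar follows with about 11° of lag and sits as deep between the pads as expected for a lowered cap. I'll continue clockwise.

>>> {"fn": "move_arm", "kwargs": {
  "rows": "0.018 0 0 -0.001 0 0 0.7;0.018 0 0 0 0 0 0.7;0.018 0 0 0 0 0 0.7;0.018 0 0 0 0 0 0.7"
}}

```text
clock: 9.35
eef_pos: [0.4647, -0.1005, 0.1452]
ee_rot: [3.141, -0.008, 0.348]
ft_force: [-3.1, 0.6, 7.2]
width: 0.0185
```

```bash
python3 d.py .4635 -.1008 .147; python3 -c "
from plant import *;o=get_obs();print(o['ft_force'],o['ft_torque'],o['width'])"
```

```text
pos [ 0.4647 -0.1005  0.1452] yaw 19.9 tool shift [-0.0012 -0.0001 -0.0019] tilt 0.45 [-0.13  0.23  0.24  2.16 -0.08  0.75 -1.06]
[-3.05208516  0.60402084  7.17979513] [0.27862972 0.39185301 0.1159677 ] 0.018490780675872915
```

>>> {"fn": "move_arm", "kwargs": {
  "rows": "0.018 -0.001 0 -0.003 0 0 0.5;0.018 0 0 0 0 0 0.5;0.018 0 0 0 0 0 0.5"
}}

```text
clock: 9.65
eef_pos: [0.4639, -0.1006, 0.1473]
ee_rot: [-3.141, -0.007, 0.126]
ft_force: [-1.2, 1.5, 10.9]
width: 0.018
```

```bash
bash v.sh w11;python3 -c "
from plant import *;o=get_obs();print(o['ft_force'],o['ft_torque'],o['width'])"
```

```text
9.65 [ 0.46388002 -0.10057013  0.14727282] [-3.14106806 -0.0073907   0.12629954] [-0.165  0.229  0.277  2.159 -0.094  0.757 -1.271] [-1.18  1.47 10.9 ] 0.018011955102796438
pos [ 0.4639 -0.1006  0.1473] yaw 6.9 tool shift [-0.0003 -0.0001 -0.0138] tilt 0.43 [-0.17  0.23  0.28  2.16 -0.09  0.76 -1.28]
[-1.49178734  0.7561502   3.9108195 ] [0.17226024 0.09419396 0.034394  ] 0.017883727024139883
```

View pics/w11c.png

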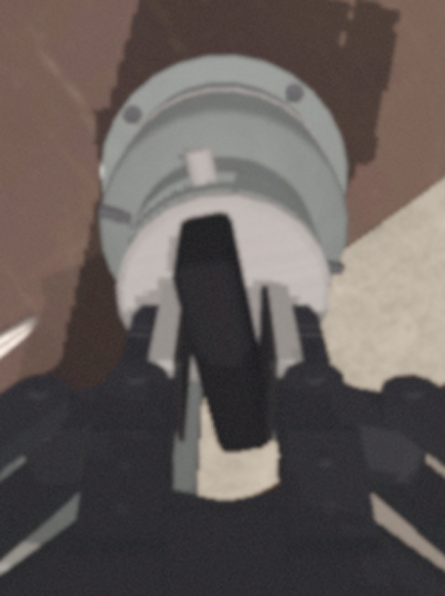

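The bar is now at about 18° in the world and the closed direction is about 15.5°, with the slot end visible just beside the pin. I'll go on to the stop.

>>> {"fn": "move_arm", "kwargs": {
  "rows": "0.018 0 0 0 0 0 0.4;0.018 0 0 0 0 0 0.4;0.018 0 0 0 0 0 0.4"
}}

```text
clock: 10.0
eef_pos: [0.464, -0.1001, 0.1469]
ee_rot: [-3.14, -0.007, -0.053]
ft_force: [-6.3, 0.1, 15.2]
width: 0.0182
```

```bash
bash v.sh w12;python3 -c "
from plant import *;o=get_obs();print(o['ft_force'],o['ft_torque'],o['width'])"
```

```text
10.0 [ 0.46404239 -0.10009197  0.14687277] [-3.13977418 -0.00673448 -0.05323221] [-0.193  0.232  0.309  2.16  -0.105  0.756 -1.44 ] [-6.34  0.15 15.16] 0.018213007141222422
pos [ 0.4641 -0.1002  0.1469] yaw -3.3 tool shift [-0.0005  0.0003 -0.0141] tilt 0.4 [-0.19  0.23  0.31  2.16 -0.11  0.76 -1.44]
[-3.88474423 -0.61279526 10.94784369] [-0.04970125  0.9353315   0.34539843] 0.018272241800191456
```

View pics/w12c.png

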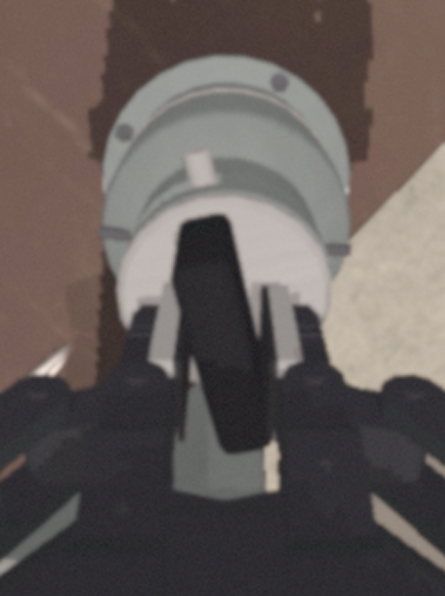

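>>> {"fn": "move_arm", "kwargs": {
  "rows": "0.018 0 0 0 0 0 0.4;0.018 0 0 0 0 0 0.2"
}}

```text
clock: 10.25
eef_pos: [0.4644, -0.1002, 0.147]
ee_rot: [-3.14, -0.007, -0.143]
ft_force: [1.9, 1.4, 8.8]
width: 0.0181
```

```bash
bash v.sh w13;python3 -c "
from plant import *;o=get_obs();print(o['ft_force'],o['ft_torque'],o['width'])"
```

```text
10.25 [ 0.46435636 -0.10024368  0.14702903] [-3.14006846 -0.00693559 -0.14317621] [-0.207  0.233  0.325  2.16  -0.109  0.756 -1.525] [1.85 1.36 8.8 ] 0.018076104172637553
pos [ 0.4643 -0.1002  0.147 ] yaw -8.3 tool shift [-0.0007  0.0004 -0.014 ] tilt 0.4 [-0.21  0.23  0.33  2.16 -0.11  0.76 -1.53]
[-3.58396601  0.69495908 14.42348453] [0.09042048 0.75010389 1.11879031] 0.018267106471789127
```

View pics/w13c.png

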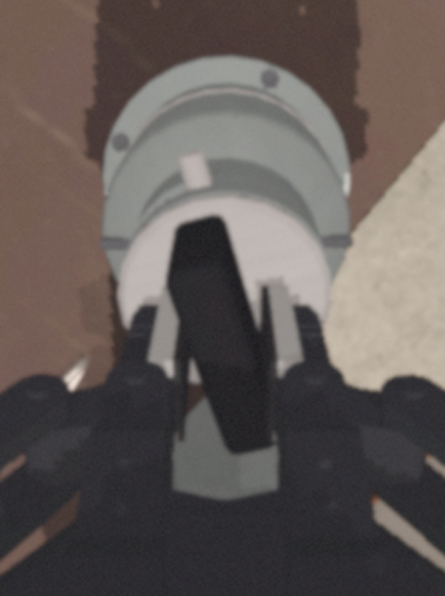

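At the last step the moment about z rose to 1.1 Nm and the bar lag grew, so the stop is reached. I'll ease off, open and lift away.

>>> {"fn": "move_arm", "kwargs": {
  "rows": "0.018 0 0 0 0 0 -0.4;0.05 0 0 0 0 0 0;0.05 0 0 0 0 0 0;0.05 0 0 -0.02 0 0 0;0.05 0 0 -0.035 0 0 0"
}}

```text
clock: 10.8
eef_pos: [0.4615, -0.0997, 0.1982]
ee_rot: [3.141, 0.002, -0.092]
ft_force: [0.8, -0.6, 1.4]
width: 0.0497
```

>>> {"fn": "move_arm", "kwargs": {
  "rows": "0.0854 0 0 -0.04 0 0 0;0.0854 0 0 -0.02 0 0 0;0.0854 0 0 0 0 0 0"
}}

```text
clock: 11.1
eef_pos: [0.4623, -0.1001, 0.2627]
ee_rot: [3.141, -0.001, -0.097]
ft_force: [-0.4, -0.5, -0.3]
width: 0.0855
```

```bash
python3 w.py w14
python3 - <<'E'
import cv2,numpy as np
from plant import *
a=cv2.imread('pics/w14.png');cv2.imwrite('pics/w14d.png',cv2.resize(a[90:260,185:325],None,fx=3.5,fy=3.5,interpolation=cv2.INTER_CUBIC))
s=snapshot("side")["color"][:,:,::-1];t=snapshot("scene")["color"][:,:,::-1]
cv2.imwrite("pics/s14.png",s);cv2.imwrite("pics/t14.png",t)
c=lambda i,x,y,w,h:cv2.resize(i[y:y+h,x:x+w],(400,550),interpolation=cv2.INTER_CUBIC)
cv2.imwrite("pics/s14c.png",np.hstack([c(s,295,130,80,110),c(t,308,130,80,110)]))
E
```

```text
11.1 [ 0.4623465  -0.10005804  0.26271009] [ 3.14059471e+00 -1.31393111e-03 -9.65955749e-02] [-0.239  0.069  0.334  2.043 -0.025  1.032 -1.56 ] [-0.42 -0.49 -0.33] 0.08548016310852014
```

View pics/w14d.png

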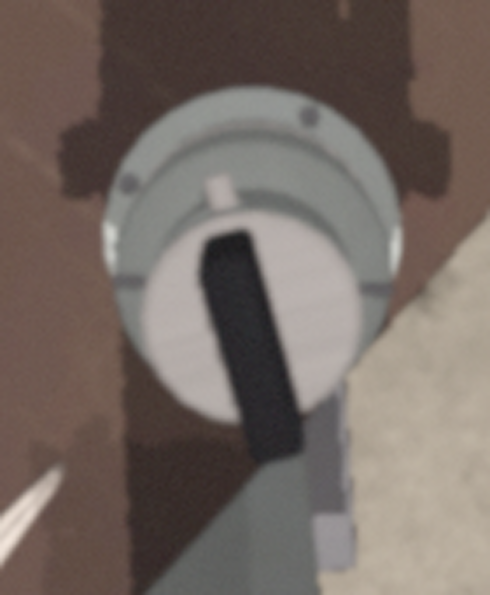

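View pics/s14c.png

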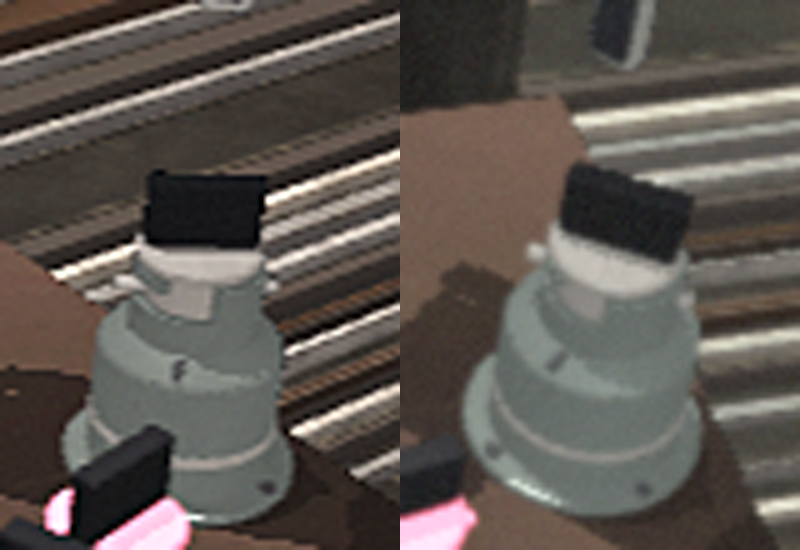

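Run:
```python
from h import *
import json
ang=lambda v:np.degrees(np.arctan2(v[1],v[0]))
P=json.load(open("w14.json"));c=lambda x,y:(185+x/3.5,90+y/3.5)
C=np.array([0.4635,-0.1005])
for x in [((203,275),(255,460)),((250,235),(301,440))]:
  a,b=[plane("wrist",*c(*k),0.156,P)[:2] for k in x];print("bar",ang(a-b),a,b)
p=plane("wrist",*c(222,192),.102,P)[:2];print("pin",np.linalg.norm(p-C),ang(p-C))
for k in((130,282),(375,289)):
  p=plane("wrist",*c(*k),.077,P)[:2];print("ridge",np.linalg.norm(p-C),ang(p-C))
e=[(143,320),(165,255),(230,213),(330,250),(360,310),(320,408),(235,422),(175,385)]
q=np.array([plane("wrist",*c(*k),0.122,P)[:2] for k in e])
A=np.c_[2*q,np.ones(len(q))];s=np.linalg.lstsq(A,(q**2).sum(1),rcond=None)[0]
print("disc",s[:2],np.sqrt(s[2]+s[:2]@s[:2]))
m=lambda x,y:(295+x/5,130+y/5)
n=lambda x,y:(308+(x-400)/5,130+y/5)
print("bar top front corners", tri([ray("side",*m(145,205-5)),ray("scene",*n(563,195))]))
for nm,k,l in [("L",(150,172),(572,165)),("R",(265,178),(692,197))]:
  print(nm,tri([ray("side",*m(*k)),ray("scene",*n(*l))]))
```

```text
bar 8.96074500544218 [ 0.48548781 -0.09133634] [ 0.43781198 -0.09885397]
bar 8.215865570796176 [ 0.49383189 -0.1030449 ] [ 0.44204785 -0.11052173]
pin 0.03217991073711515 9.195141930049877
ridge 0.037705422023091316 86.52798593228046
ridge 0.038758878183567866 -100.86653366663727
disc [ 0.46272573 -0.10091445] 0.029402217956984764
bar top front corners [ 0.48949732 -0.09359768  0.14243841]
L [ 0.48939449 -0.09909389  0.1548439 ]
R [ 0.4382108  -0.11320854  0.15109848]
```

```bash
python3 -c "
from plant import *;print(sign_off());o=get_obs();print(o['clock'],o['ft_force'])"
```

```text
the job is handed in; nothing more can be done
None
the job is handed in; nothing more can be done
```

The cap on the far canister is locked and the job is handed in, at about 11 s on the robot's clock. I straddled its bar loosely, turned it anticlockwise until the pins dropped into the notches, turned it clockwise to the stop, then opened and lifted clear. I did not go near the closed canister.

**Last checks**
- **Angle:** the bar is at about 8.8° and the closed direction, worked out from the ridges, is at about 15.3°. That is about 6.5° past closed, which matches the hard stop.
- **Stop felt:** the moment about z rose to about 1.1 Nm there.
- **Height:** the bar top measures 151–155 mm, against 156 expected when down.
- **Centring:** the disc is within 1 mm of the canister's axis.
- **Contact:** the gripper is about 90 mm above the bar and the wrist force is near zero.

**What disagreed:** the notch was only about 26° from the pin at the start, where the listing says 35–68°. The cap still dropped close to the marked ridge. Small upward forces of up to 15 N showed on the wrist during the forward turn.

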